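# Order more yellow pigment

## Task

The yellow pigment is running low. With the fingertips, gently press the white order button on the yellow jar's bay fully down, where it stays, and only then press the green send button on the console fully down and let it spring back. Leave the red and blue bays' buttons up, do not shift, tip or lift any jar, and finish clear of everything.

Things in the scene. Friction and masses are not known exactly. Their poses are not given: they have to be found in the camera images.
- order_yellow (a joint): travel of the yellow bay's order button, m: 0 = fully up (starts at 0 to 0.0015), 0.010 = fully down against its stop. It moves straight down, resists with about 3 N of friction, has no spring and stays where it is left
- order_red (a joint): the same for the red bay's order button (to be left up)
- order_blue (a joint): the same for the blue bay's order button (to be left up)
- send (a joint): travel of the green send button on the console, m: 0 = up, 0.008 = fully down. Straight down; a spring needing about 1.5 N to start and 5 N to reach the stop brings it back up; like the others it ends on a thin cushioned stop
- order_yellow_top (a point): top centre of the yellow bay's order button: white, round, 34 mm across, in a fixed black collar (50 mm across, 22 mm above the table); its face is 34 mm above the table when up, 24 mm when down; the point moves with it. The bay is a fixed aluminium plate, 170 x 96 x 8 mm, yellow around the button. The point's x axis (z up) runs along the plate, away from the jar, which stands about 90 mm behind the button
- order_red_top (a point): top centre of the red bay's order button: white, round, 34 mm across, in a fixed black collar (50 mm across, 22 mm above the table); its face is 34 mm above the table when up, 24 mm when down; the point moves with it. The bay is a fixed aluminium plate, 170 x 96 x 8 mm, red around the button. The point's x axis (z up) runs along the plate, away from the jar, which stands about 90 mm behind the button
- order_blue_top (a point): top centre of the blue bay's order button: white, round, 34 mm across, in a fixed black collar (50 mm across, 22 mm above the table); its face is 34 mm above the table when up, 24 mm when down; the point moves with it. The bay is a fixed aluminium plate, 170 x 96 x 8 mm, blue around the button. The point's x axis (z up) runs along the plate, away from the jar, which stands about 90 mm behind the button
- send_top (a point): centre of the top face of the green send button, 34 mm across, in a fixed black collar 50 mm across, its top 24 mm above the table; the face is 34 mm above the table when up, 26 mm when fully down, and this point moves with it. It sits at one end of the fixed grey console, a plate of 170 x 96 x 12 mm that carries no jar but a flat dark display 95 mm from the button
- jar_yellow_center (a point): centre (half-way up) of the loose yellow pigment jar with a black lid, 68 mm across and 85 mm tall, closed, about 0.3 kg, standing on its bay's 8 mm plate; a bystander
- jar_red_center (a point): centre (half-way up) of the loose red pigment jar with a black lid, 68 mm across and 85 mm tall, closed, about 0.3 kg, standing on its bay's 8 mm plate; a bystander
- jar_blue_center (a point): centre (half-way up) of the loose blue pigment jar with a black lid, 68 mm across and 85 mm tall, closed, about 0.3 kg, standing on its bay's 8 mm plate; a bystander
There are look-alikes about, which are no part of the job. What is shaped like the part that bears order_yellow but brown is not meant.

How it is judged:
By the outcome, as a careful person would: the job done as asked, in the order asked, and still so for the second after the job is handed in, with the robot touching nothing.
It also fails if it takes over 45 s, if anything falls off the work surface, if the arm or the gripper's body presses on something with over 40 N, if the wrist force passes 120 N, or if a joint passes its speed limit or range.

## Robot

A 6-joint arm with a two-finger parallel gripper is mounted at the origin on the work surface. World frame = base frame: x ahead of the robot, y to its left, z up, the work surface at z = 0. Lengths are in m, angles in rad, forces in N, time in s.
With the tool pointing down it reaches from about 0.375 to 0.9 m from the base axis. Payload 3.1 kg.
Tool frame: the origin (TCP) lies at the centre of the arm's flange, where the gripper is bolted on; the fingertips stand 173 mm ahead of it and the grasp point (between the pads) lies 155 mm ahead of it; z points along the fingers, y is the line along which they close (so a half turn about z gives the same grasp; the last joint's range is limited). The gripper opens to 85 mm and grips with 20 to 120 N. Pads are 22 mm wide; open, the fingers measure 114 mm over their backs; the gripper's body (76 mm by 85 mm) begins 54 mm behind the grasp point. The pads swing forward as they close: fully open they stand 13 mm farther back than shut.
Start: joints at [-1.528, 0.527, 1.433, -0, 1.181, -0.178], TCP at [0.138, -0.61, 0.405] pointing down, gripper open.
Joint ranges: [-3.08, 3.08], [-0.75, 2.2], [0.22, 2.44], [-1.43, 4.57], [0, 2.65], [-2.85, 2.85]. Speed limits (rad/s): [2.79, 2.79, 3.14, 3.14, 3.14, 3.14].

## Interface

Orientations are given as a unit quaternion [x, y, z, w].
In Python, from station import * gives the robot as it stands.
- The arm moves only by the shell command python3 -m jog 'ROWS' [OPENING] [FORCE]. ROWS is a JSON object of lists of equal length, an entry for each row: "linear": the shift along the world's x, y, z in mm, a list of three; "turn": the turn about the world's z in units of 5 degrees (1.0 is 5 degrees). A call has 1 to 12 rows; each row shifts and turns the commanded pose from where the row before left it; what a row does not reach is not made up. A row lasts 1/8 s, in which the tool goes at most 62.5 mm and 10.7 degrees, less where a joint would pass 70% of its speed; a pose out of reach is approached as far as the arm can. A call is refused whole if a number of a shift passes 62.5 or a number of a turn 1, either way. A call with a gripper value outside its range is refused whole. OPENING is the opening, from 0 (shut) to 1 (fully open), set as the call begins (- or left out, the last holds). The fingers move at their own pace and stop on an object; FORCE is the grip in N (left out, the last holds). Time passes only in rows, so rows that do not move let the fingers close. It gives the time, the measured TCP pose, the force, the opening and the grip force at its end, in the units of the state.
- sense(): the state, without advancing time (a new reading comes with each control period).
- snapshot(name): name is "scene" or "top" or "wrist"; returns the picture (384x512x3 uint8, red, green, blue); there is no depth.
- get_calibration(name): a dict with "fx", "fy", "cx", "cy" (pixels), "world_to_cam" (4x4, takes a point from world to camera coordinates). Camera axes: x right, y down, z forward; pixel columns grow to the right and rows downward; lengths in m; the calibration is good to about 2 mm. The wrist camera is an equidistant fisheye: a pixel r from the principal point sees the ray r / f radians off the axis. A picture is of the moment at which its call begins: read the wrist's pose just before it. get_calibration takes no time and is no camera call; for the wrist camera it gives the pose at the moment of the call.
- sign_off(): hands the job in; it is judged then, once.
The state is a dict: "t": time; "q": joint angles; "qd": joint speeds; "tau": joint torques, N m; "tcp_pos": TCP position; "tool_rot": TCP orientation; "force": force on the tool from outside, world axes, zero at the start; "ft_torque": the same for the moment, N m; "finger_gap": opening from 0.0 (shut) to 1.0 (fully open); "gripper_force": force on a finger pad.
Only numpy, scipy, OpenCV 4.12 (cv2) and the standard library are available. Lean on these libraries where they do the work, as an engineer would, in place of code of your own. Each camera call takes 0.05 s, during which the arm holds its last target. There are 200 camera calls.

## Working session

There is one attempt and no reset: what is moved stays moved. The work goes in short steps, Python scripts to look and compute and a shell command to move; the robot and the scene stay as the last step left them, time stands still between calls to the robot, and variables do not carry over. Pictures are saved under pics/ and viewed, at most 10 in all, crops included, and the job is handed in when it is done.

```bash
mkdir -p pics
python3 - <<'E'
from station import *
import cv2
for n in("scene","top"):
    cv2.imwrite(f"pics/{n}0.png",snapshot(n)[:,:,::-1])
    c=get_calibration(n);print(n,c)
print(sense())
E
```

```text
scene {'fx': 407.67078358255463, 'fy': 407.67078358255463, 'cx': 253.89399105568296, 'cy': 187.22352898256509, 'world_to_cam': array([[-8.68000269e-01,  4.96563314e-01,  6.37946520e-04,
         3.79933295e-01],
       [ 4.24350488e-01,  7.42437115e-01, -5.18376112e-01,
        -2.56184888e-01],
       [-2.57880196e-01, -4.49679892e-01, -8.55152500e-01,
         1.40708632e+00],
       [ 0.00000000e+00,  0.00000000e+00,  0.00000000e+00,
         1.00000000e+00]])}
top {'fx': 426.3402596401812, 'fy': 426.3402596401812, 'cx': 254.4646834219125, 'cy': 187.01621528262703, 'world_to_cam': array([[-1.51264232e-02, -9.99877047e-01, -4.13317181e-03,
         8.50591442e-02],
       [-9.82726295e-01,  1.56292280e-02, -1.84403787e-01,
         4.93113626e-01],
       [ 1.84445712e-01,  1.27240689e-03, -9.82841880e-01,
         1.27257746e+00],
       [ 0.00000000e+00,  0.00000000e+00,  0.00000000e+00,
         1.00000000e+00]])}
{'t': 0.1, 'q': array([-1.52748033e+00,  5.28388070e-01,  1.43375151e+00,  1.03717196e-05,
        1.18139551e+00, -1.78516528e-01]), 'qd': array([ 0.00139497, -0.0009218 , -0.00423471,  0.00092783, -0.00067729,
        0.00134233]), 'tau': array([ 1.37659608e-04, -4.43306565e+01, -1.78586233e+01, -2.31451550e-04,
        3.84887957e-03,  1.68024656e-05]), 'tcp_pos': array([ 0.13751773, -0.60937797,  0.40382921]), 'tool_rot': array([ 9.93854845e-01,  1.10686965e-01,  7.03893344e-05, -9.68675341e-04]), 'force': array([-0.03829253,  0.1181948 , -0.22914579]), 'ft_torque': array([0.01202832, 0.02489666, 0.00233156]), 'gripper_force': 0.0, 'finger_gap': 1.0014813049553726}
```

View pics/top0.png

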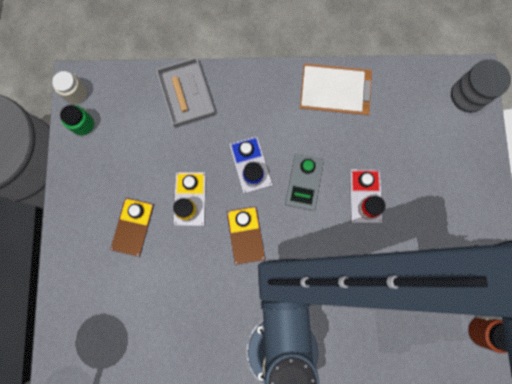

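View pics/scene0.png

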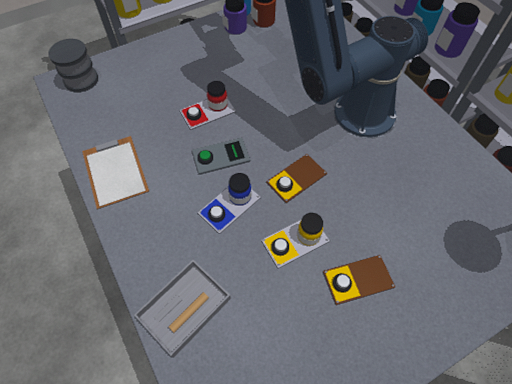

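In the top view, the things that could be the yellow button are:
- White button at (190,182): aluminium plate with the yellow jar at (184,209).
- White button at (135,211): brown plate, no jar, so a look-alike.
- White button at (243,219): brown plate, no jar, so a look-alike.

I choose (190,182). The send button is at (308,166), and the scene view agrees: yellow (280,246), send (205,157).

```bash
cat > h.py <<'E'
import numpy as np,cv2
from station import *
def plane(n,u,v,z):
    c=get_calibration(n);T=np.linalg.inv(c["world_to_cam"])
    d=T[:3,:3]@[(u-c["cx"])/c["fx"],(v-c["cy"])/c["fy"],1];o=T[:3,3]
    return o+d*(z-o[2])/d[2]
def cen(im,u,v,kind,r=11):
    p=im[v-r:v+r+1,u-r:u+r+1].astype(int)
    m=(p.min(2)>140) if kind=="w" else (p[:,:,1]-p[:,:,0]>60)
    n,l,s,c=cv2.connectedComponentsWithStats(m.astype(np.uint8))
    k=1+np.argmax(s[1:,4]);return c[k][0]+u-r,c[k][1]+v-r,s[k][2:5]
E
python3 - <<'E'
from h import *
T=cv2.imread("pics/top0.png")[:,:,::-1];S=cv2.imread("pics/scene0.png")[:,:,::-1]
for nm,im,n,u,v,k in [("yel",T,"top",190,182,"w"),("yel",S,"scene",280,246,"w"),("send",T,"top",308,166,"g"),("send",S,"scene",205,157,"g"),("blue",T,"top",246,149,"w"),("red",T,"top",367,180,"w"),("brA",T,"top",135,211,"w"),("brB",T,"top",243,219,"w")]:
    a=cen(im,u,v,k,9);print(nm,n,np.round(a[:2],1),a[2],plane(n,a[0],a[1],.034).round(4))
print("jar lid",plane("top",184,208,.093).round(3),"disp",plane("top",302,195,.012).round(3))
cv2.imwrite("pics/crop.png",np.hstack([cv2.resize(T[150:240,110:270,::-1],None,fx=2.5,fy=2.5,interpolation=2),cv2.resize(S[205:295,240:400,::-1],None,fx=2.5,fy=2.5,interpolation=2)]))
E
```

```text
yel top [188.7 181.2] [11 11 96] [0.5183 0.2829 0.034 ]
yel scene [280.3 244.2] [ 12  11 102] [0.5166 0.2838 0.034 ]
send top [307.9 164.9] [11 11 92] [ 0.5647 -0.0919  0.034 ]
send scene [204.6 154.4] [10  8 69] [ 0.563  -0.0913  0.034 ]
blue top [245.5 147.5] [10 10 88] [0.6248 0.104  0.034 ]
red top [366.9 178.6] [11 11 93] [ 0.5177 -0.2749  0.034 ]
brA top [133.9 210. ] [11 11 99] [0.4302 0.4514 0.034 ]
brB top [242.3 218.1] [11 11 98] [0.3997 0.1164 0.034 ]
jar lid [0.426 0.287 0.093] disp [ 0.473 -0.072  0.012]
```

View pics/crop.png

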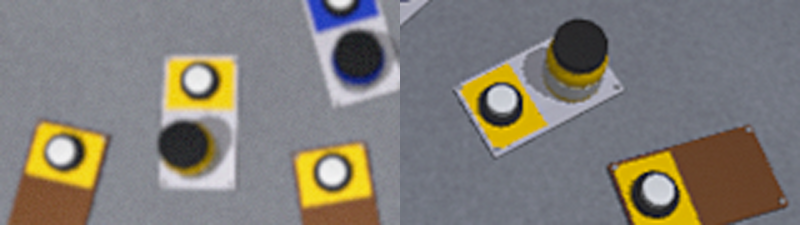

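The crop confirms it: the yellow button sits on the aluminium plate with the yellow jar 91 mm behind it along -x. Both brown plates have no jar. The button is at about (0.5175, 0.283) and send at (0.564, -0.0915), with its display 93 mm away. Two views agree within 2 mm, so I'll move.

```bash
python3 -m jog '{"linear":[[36,41,0],[36,41,0],[36,41,0],[36,41,0],[36,41,0],[36,41,0],[36,41,0],[36,41,0],[36,41,0],[36,41,0]],"turn":[-0.25,-0.25,-0.25,-0.25,-0.25,-0.25,-0.25,-0.25,-0.25,-0.25]}' 0 20
python3 -m jog '{"linear":[[2,48,0],[2,48,0],[2,48,0],[2,48,0],[2,48,-10],[2,48,-20],[2,48,-20],[2,48,-20],[2,48,-20],[1,48,-10],[0,0,0],[0,0,0]],"turn":[0,0,0,0,0,0,0,0,0,0,0,0]}'
python3 - <<'E'
from h import *
import cv2
c=get_calibration("wrist");cv2.imwrite("pics/w1.png",snapshot("wrist")[:,:,::-1])
p=np.array([.5175,.283,.034,1]);q=(c["world_to_cam"]@p)[:3]
th=np.arctan2(np.hypot(*q[:2]),q[2]);d=q[:2]/np.hypot(*q[:2])*th*c["fx"]
print(d+[c["cx"],c["cy"]])
s=sense();print(s["tcp_pos"],s["tool_rot"],s["finger_gap"],s["force"],s["q"])
E
```

```text
t: 1.35
tcp_pos: [0.4984, -0.1981, 0.4044]
tool_rot: [1.0, 0.001, -0.0, -0.0]
force: [0.6, -0.1, -0.3]
finger_gap: 0.001
gripper_force: 0.0
t: 2.85
tcp_pos: [0.5162, 0.2802, 0.3044]
tool_rot: [1.0, 0.002, -0.0, 0.0]
force: [0.1, -0.3, 0.1]
finger_gap: -0.001
gripper_force: 0.0
[257.16751214 190.89941229]
[0.51642225 0.27958229 0.30467724] [ 9.99998647e-01  1.59550619e-03 -2.76950035e-04  2.90417918e-04] 5.684520169779558e-05 [-1.10748959 -0.08994957 -0.05153473] [ 3.06124656e-01  6.07370158e-01  1.61828343e+00 -4.88968245e-04
  9.16641697e-01  1.87402764e+00]
```

View pics/w1.png

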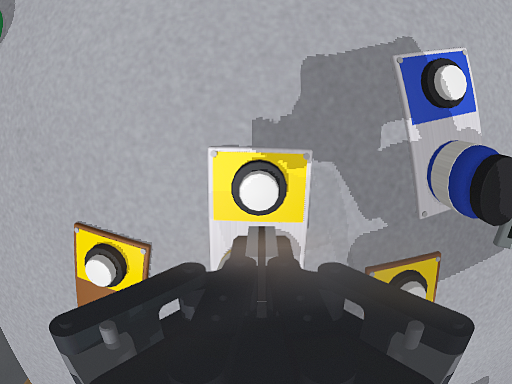

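The wrist view shows the yellow button at about (259,190), against (257,191) predicted. That is roughly 1.5 mm off, towards -y. I'll descend to just above it, then press slowly.

```bash
python3 -m jog '{"linear":[[0,2,-25],[0,0,-25],[0,0,-20],[0,0,-15],[0,0,-4],[0,0,0]],"turn":[0,0,0,0,0,0]}'
python3 -m jog '{"linear":[[0,0,-2],[0,0,-2],[0,0,-2],[0,0,-2],[0,0,-2],[0,0,-2],[0,0,0]],"turn":[0,0,0,0,0,0,0]}'
```

```text
t: 3.65
tcp_pos: [0.5168, 0.282, 0.216]
tool_rot: [1.0, 0.001, 0.0, -0.0]
force: [0.3, -0.2, 0.4]
finger_gap: -0.0
gripper_force: 0.0
t: 4.53
tcp_pos: [0.5165, 0.2824, 0.2036]
tool_rot: [1.0, 0.002, 0.0, -0.0]
force: [-0.1, 0.6, 1.3]
finger_gap: -0.001
gripper_force: 0.6
```

```bash
python3 -m jog '{"linear":[[0,0,-1],[0,0,-1],[0,0,-1],[0,0,-1],[0,0,-1],[0,0,0],[0,0,0]],"turn":[0,0,0,0,0,0,0]}'
python3 -m jog '{"linear":[[0,0,-1],[0,0,-1],[0,0,0],[0,0,0]],"turn":[0,0,0,0]}'
```

```text
t: 5.4
tcp_pos: [0.5165, 0.2824, 0.1986]
tool_rot: [1.0, 0.002, -0.0, -0.0]
force: [-1.0, 0.9, 1.3]
finger_gap: 0.003
gripper_force: 0.6
t: 5.9
tcp_pos: [0.5165, 0.2824, 0.1974]
tool_rot: [1.0, 0.002, 0.0, -0.0]
force: [-1.7, 0.5, 6.5]
finger_gap: 0.002
gripper_force: 3.4
```

```bash
python3 -m jog '{"linear":[[0,0,-1],[0,0,0],[0,0,0]],"turn":[0,0,0]}'
```

```text
t: 6.28
tcp_pos: [0.5165, 0.2824, 0.1972]
tool_rot: [1.0, 0.002, 0.0, -0.0]
force: [-2.7, -0.8, 12.7]
finger_gap: -0.002
gripper_force: 6.2
```

The button is on its stop: the force jumped to 12.7 N with the tip at about 24 mm. I'll lift and check it.

```bash
python3 -m jog '{"linear":[[0,0,5],[0,0,15],[0,0,30],[0,0,30],[0,0,30],[0,0,0],[0,0,0]],"turn":[0,0,0,0,0,0,0]}'
python3 - <<'E'
from h import *
cv2.imwrite("pics/w2.png",snapshot("wrist")[:,:,::-1])
E
```

```text
t: 7.15
tcp_pos: [0.5162, 0.2822, 0.3054]
tool_rot: [1.0, 0.002, -0.0, 0.0]
force: [-0.4, -0.7, 0.1]
finger_gap: 0.0
gripper_force: 0.0
```

View pics/w2.png

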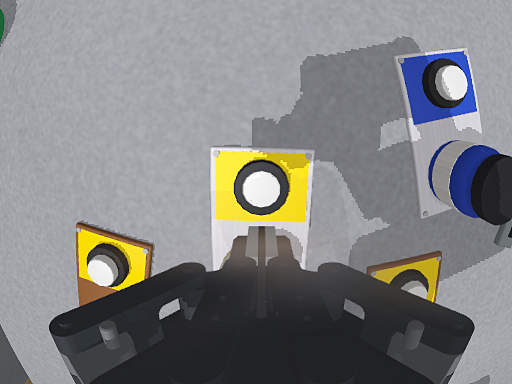

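The yellow button at (262,188) is now concentric with and nearly flush to its collar, so it is down and has stayed there. Blue is still up. Next is the send button.

```bash
python3 -m jog '{"linear":[[0,0,40],[5,-47,0],[6,-47,0],[6,-47,0],[6,-47,0],[6,-47,0],[6,-47,0],[6,-46,0],[6,-46,-20],[0,0,-20],[0,0,0],[0,0,0]],"turn":[0,0,0,0,0,0,0,0,0,0,0,0]}'
python3 - <<'E'
from h import *
c=get_calibration("wrist");im=snapshot("wrist");cv2.imwrite("pics/w3.png",im[:,:,::-1])
p=np.array([.564,-.0915,.034,1]);q=(c["world_to_cam"]@p)[:3]
th=np.arctan2(np.hypot(*q[:2]),q[2]);d=q[:2]/np.hypot(*q[:2])*th*c["fx"]
u=d+[c["cx"],c["cy"]];print(u,cen(im,int(u[0]),int(u[1]),"g",30),c["fx"])
E
```

```text
t: 8.7
tcp_pos: [0.5634, -0.0912, 0.3054]
tool_rot: [1.0, 0.002, -0.001, -0.0]
force: [-0.5, 0.1, 0.3]
finger_gap: 0.003
gripper_force: 0.0
[261.36139131 191.37811862] (np.float64(264.3564929693962), np.float64(191.191894127378), array([  40,   39, 1209], dtype=int32)) 297.3186396354542
```

View pics/w3.png

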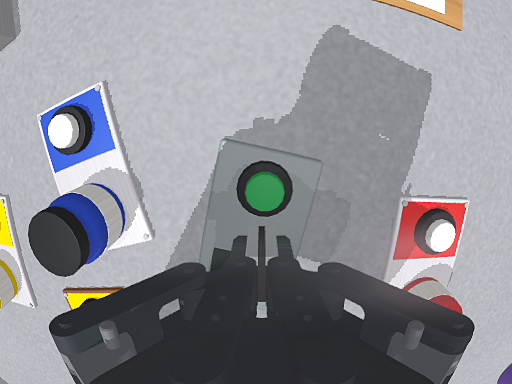

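The green button is at (264,191), about 2.5 mm further towards -y than predicted. I'll shift -2 mm and descend.

```bash
python3 -m jog '{"linear":[[0,-2,-25],[0,0,-25],[0,0,-20],[0,0,-14],[0,0,-4],[0,0,0]],"turn":[0,0,0,0,0,0]}'
python3 -m jog '{"linear":[[0,0,-2],[0,0,-2],[0,0,-2],[0,0,-2],[0,0,-2],[0,0,-2],[0,0,-2],[0,0,-2],[0,0,-2],[0,0,0],[0,0,0]],"turn":[0,0,0,0,0,0,0,0,0,0,0]}'
```

```text
t: 9.5
tcp_pos: [0.5638, -0.0935, 0.2181]
tool_rot: [1.0, 0.002, 0.0, 0.0]
force: [-0.0, 0.4, -0.9]
finger_gap: 0.001
gripper_force: 0.0
t: 10.88
tcp_pos: [0.5635, -0.0937, 0.1998]
tool_rot: [1.0, 0.002, 0.0, 0.0]
force: [-1.1, 0.2, 5.1]
finger_gap: 0.002
gripper_force: 2.3
```

```bash
python3 -m jog '{"linear":[[0,0,-1],[0,0,-1],[0,0,0],[0,0,0]],"turn":[0,0,0,0]}'
```

```text
t: 11.38
tcp_pos: [0.5635, -0.0936, 0.1993]
tool_rot: [1.0, 0.002, 0.0, 0.0]
force: [-3.4, 0.8, 15.2]
finger_gap: -0.002
gripper_force: 7.5
```

The send button is on its stop at 15 N with the tip at 26 mm. I'll lift clear and check the whole scene.

```bash
python3 -m jog '{"linear":[[0,0,5],[0,0,15],[0,0,40],[0,0,50],[0,0,50],[0,0,40],[0,0,0],[0,0,0],[0,0,0]],"turn":[0,0,0,0,0,0,0,0,0]}'
python3 - <<'E'
from h import *
a=snapshot("wrist");b=snapshot("scene")
cv2.imwrite("pics/end.png",np.hstack([cv2.resize(a,(400,300)),cv2.resize(b[60:320,150:410],(400,300))])[:,:,::-1])
print(sense()["force"])
E
```

```text
t: 12.5
tcp_pos: [0.563, -0.0935, 0.3961]
tool_rot: [1.0, 0.002, -0.002, -0.001]
force: [-0.7, 0.1, 0.6]
finger_gap: -0.003
gripper_force: 0.0
[-0.40836243  0.51606159  0.59991867]
```

View pics/end.png

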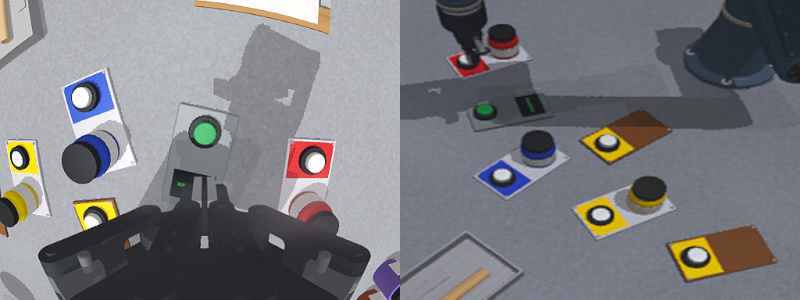

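The final view shows yellow pressed (600,215 in the right half), send back up (205,133 in the left half), red and blue up, the jars standing in place and the gripper clear.

```bash
python3 -c "
from station import *
print(sign_off())"
```

```text
the job is handed in; nothing more can be done
None
```

I pressed the yellow order button down to its stop, where it stayed, then pressed send fully and it sprang back; red and blue are still up, no jar was disturbed, the arm is clear, and the job was handed in at about 12.6 s.

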